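Load the gas cartridge into the table stove

TASK

Fit the gas cartridge into the table stove: swing the stove's clamp well open, lay the cartridge from the cardboard tray on the two saddles of the bay, with its collar and stem towards the regulator and the collar's notch up, and let go; then swing the clamp over and press it fully shut, so that it drives the cartridge home against the regulator. Leave the capped spray can in the tray, and do not knock over the soy bottle and the spice jar to the right of the stove.

Things in the scene. Friction and masses are not known exactly. Their poses are not given: they have to be found in the camera images.
- stove: Grey table-top gas stove, fixed. Origin on the table below its middle: it spans x -175 to 145 mm, y -158 to 150 mm (+y to the robot's left), knob out to y = 172. The burner half (x over -35 mm) is 66 mm high, its pan support 89. The half nearer the robot is the cartridge bay, open above: pan floor at 18 mm, rim 30 mm. At its +y end stands the regulator block (97 mm high), at the -y end the clamp.
- socket (a point): Centre of the bore (16 mm) in the regulator's face, 103.5 mm from bay; the face looks to the stove's -y. A brass key (4 mm wide, 5 long) juts from it 14 to 19 mm above the bore; the collar's notch passes over it. A spring seat resists the stem over the last 5 mm (3 to 6 N), so only the clamp holds the cartridge home. Lower the collar 12 to 23 mm (best 17) short of the face.
- clamp_hinge (a point): Middle of the clamp's hinge pin, below the bay's axis, 26 mm above the table and 189 mm from the socket towards the stove's -y. The pin lies along the stove's x.
- clamp (a joint): Clamp angle, rad: 0 shut, 1.15 fully open (leaning away from the regulator); starts ajar; open it beyond 1.0 to load. Steel L: a 44 mm wide heel rises from the hinge; from its top a 50 mm wide plate runs (shut: level, towards the regulator, to 115 mm past the hinge, top face 77.5 mm above it). Stiff hinge (0.55 Nm, about 5 N at the lip), stays where left; the last of shutting takes about 8 N.
- clamp_lip (a point): Middle of the black rolled lip (10 mm thick, 58 mm long) on the plate's free edge. Shut: 117 mm from the hinge towards the regulator, 77.5 mm above it (radius 140 mm). To open, push the lip away from the regulator along its arc (it rises to 165 mm above the table); to shut, push the plate's back near the lip over along the arc, then press its end down.
- cartridge: Gas cartridge: white metal cylinder, 62 mm thick, with a narrow steel collar and thin brass stem at one end; 165 mm from base to collar face, 0.21 to 0.39 kg. Lies in either of the tray's two places, axis 46 mm above the table. Origin: balance point on the axis, the place to grip across it, 91.5 mm behind the collar face. Its y axis points to the stem, z up (to the notch) as it lies in the tray.
- collar (a point): Centre of the cartridge's collar face. The collar is a ring 34 mm in diameter, 12 mm long, with a 14 mm wide notch, which is up at the start; an 8 mm thick stem stands 6 mm out of it. Home, this point is within 3 mm of the socket.
- tray: Open brown cardboard tray, fixed, 214 x 196 mm, walls 19 mm high, with low V rests for two 62 mm cylinders side by side, 100 mm apart (at x = -50 and +50 mm). Origin under its centre; turned up to 0.5 rad; the cylinders lie along its y axis.
- spray_can: Cooking-oil spray can lying in the tray's other place: also white and 62 mm thick but with a domed plastic cap and no collar or stem, 155 mm long. Origin at its middle, y axis towards the cap. Not to be used.
- soy_bottle: Slim bottle of dark sauce with a dark red cap, 60 mm thick, 201 mm tall, standing on the table to the right of the stove. Origin at the centre of its base, z up.
- pepper: Small spice jar with a white lid, 47 mm thick, 98 mm tall, standing to the right of the stove. Origin at the centre of its base, z up.
- bay (a point): Point on the axis of a cartridge in the bay, midway between the two steel V saddles, 62 mm above the table; axes as the stove's, the cartridge lies along y. The saddles are 73 mm apart along y, 12 mm thick, their cheeks reach up to 45 mm above the table; between them fingers have room beside the cartridge. The burner's wall is 70 mm from this axis.
- clamp_pad (a point): Face of the round black pad (26 mm wide) on the clamp's heel, which pushes the cartridge's base towards the regulator as the clamp shuts. Shut: 22 mm from the hinge towards the regulator, 36 mm above it.

How it is judged:
By the outcome, as a careful person would: the job done as asked, in the order asked, and still so for the second after the job is handed in, with the robot touching nothing.
It also fails if it takes over 70 s, if anything falls off the work surface, if the arm or the gripper's body presses on something with over 40 N, if the wrist force passes 120 N, or if a joint passes its speed limit or range.

ROBOT

A 6-joint arm with a two-finger parallel gripper is mounted at the origin on a cart in front of the work surface, level with it; the furniture and walls round the work are solid. World frame = base frame: x ahead of the robot, y to its left, z up, the work surface at z = 0. Lengths are in mm, angles in rad, forces in N, time in s.
With the tool pointing down it reaches from about 350 to 775 mm from the base axis. Payload 7.3 kg.
Tool frame: the origin (TCP) lies on the centre line of the jaws, within the pads' length; the fingertips stand finger_overhang ahead of it and the grasp point (between the pads) lies 8 mm behind it (finger_overhang is the distance from the TCP to the fingertips, in mm); z points along the fingers, y is the line along which they close (so a half turn about z gives the same grasp; the last joint's range is limited). The gripper opens to 92 mm and grips with 3 to 60 N. Pads are 19 mm wide; open, the fingers measure 130 mm over their backs; the gripper's body (75 mm by 190 mm) begins 47 mm behind the grasp point.
Start: joints at [0.975, 0.342, 1.524, -0, 1.275, -0.146], TCP at [228.251, 472.806, 237.741] pointing down, gripper open.
Joint ranges: [-2.53, 2.53], [-0.77, 2.02], [0.04, 2.7], [-1, 4.14], [0.28, 2.66], [-3.11, 3.11]. Speed limits (rad/s): [2.57, 2.57, 3.14, 3.14, 3.14, 3.14].

INTERFACE

Orientations are given as [roll, pitch, yaw] about the fixed x, y, z axes, in that order (R = Rz(yaw) Ry(pitch) Rx(roll)).
In Python, from plant import get_obs, capture, close_job, finger_overhang gives the robot as it stands.
- The arm moves only by the shell command python3 -m inch 'ROWS'. ROWS is JSON, one flat list of numbers, 7 for each row, row after row: the turn, a rotation vector about the tool's x, y, z scaled (see below), then the shift along the tool's x, y, z scaled (see below), then the closure, from -1 (fully open) to 1 (shut). In form: [ax, ay, az, tx, ty, tz, gripper, ax, ay, az, tx, ty, tz, gripper, ...]. A call has 1 to 10 rows; each row shifts and turns the commanded pose from where the row before left it, along the tool's axes as they then stand; what a row does not reach is not made up. The controller multiplies each number of a shift by 0.8 m and each number of a turn by 1.5 rad. A row lasts 1/12 s, in which the tool goes at most 41.7 mm and 7.16 degrees, less where a joint would pass 70% of its speed; a pose out of reach is approached as far as the arm can. A call with a number of a shift or a turn outside -1 to 1 is refused whole. A call with a gripper value outside its range is refused whole. The fingers move at their own pace and stop on an object; the grip force is fixed at half the most. Time passes only in rows, so rows that do not move let the fingers close. It gives the time, the measured TCP pose, the force, the opening and the grip force at its end, in the units of the state.
- get_obs(): the state, without advancing time (a new reading comes with each control period).
- capture(name): name is "side" or "top" or "wrist"; returns a dict with "image" (400x640x3 uint8, red, green, blue), "mtx" (3x3 intrinsics, pixels), "pose" (4x4, takes a point from camera to world coordinates). Camera axes: x right, y up, looking along -z (the intrinsics and any distortion apply to the point x, -y, -z); pixel columns grow to the right and rows downward; lengths in mm; the calibration is good to about 2 mm. A picture is of the moment at which its call begins. There is no depth.
- close_job(): hands the job in; it is judged then, once.
The state is a dict: "time": time; "joint_positions": joint angles; "dq": joint speeds; "tau": joint torques, N m; "tool_pos": TCP position; "tcp_rot": TCP orientation; "contact_force": force on the tool from outside, world axes, zero at the start; "moment": the same for the moment, N m; "grip_width": finger opening in mm; "finger_force": force on a finger pad.
Only numpy, scipy, OpenCV 4.12 (cv2) and the standard library are available. Lean on these libraries where they do the work, as an engineer would, in place of code of your own. Each camera call takes 0.05 s, during which the arm holds its last target. There are 200 camera calls.

## Working session

There is one attempt and no reset: what is moved stays moved. The work goes in short steps, Python scripts to look and compute and a shell command to move; the robot and the scene stay as the last step left them, time stands still between calls to the robot, and variables do not carry over. Pictures are saved under pics/ and viewed, at most 10 in all, crops included, and the job is handed in when it is done.

```bash
ls; mkdir -p pics; cat > h.py <<'E'
import numpy as np,cv2,json
from plant import get_obs,capture,close_job,finger_overhang
def snap(cam,name,crop=None,scale=1):
    c=capture(cam); im=cv2.cvtColor(c["image"],cv2.COLOR_RGB2BGR)
    cv2.imwrite(f"pics/{name}_raw.png",im)
    np.savez(f"pics/{name}.npz",K=c["mtx"],T=c["pose"])
    return im,np.array(c["mtx"]),np.array(c["pose"])
def ray(name,u,v):
    d=np.load(f"pics/{name}.npz");K,T=d["K"],d["T"]
    r=np.array([(u-K[0,2])/K[0,0],-(v-K[1,2])/K[1,1],-1]);return T[:3,3],T[:3,:3]@r
def atz(name,u,v,z):
    o,r=ray(name,u,v);return o+r*(z-o[2])/r[2]
def proj(name,p):
    d=np.load(f"pics/{name}.npz");K,T=d["K"],d["T"]
    q=T[:3,:3].T@(np.array(p)-T[:3,3]);return K[0,0]*q[0]/-q[2]+K[0,2],K[1,1]*-q[1]/-q[2]+K[1,2]
E
python3 - <<'E'
from h import *
print(finger_overhang,get_obs())
for c in("top","side"):
    im,K,T=snap(c,c); print(c,K.tolist(),T.round(3).tolist())
    cv2.imwrite(f"pics/{c}_v.png",cv2.resize(im,(800,500),interpolation=cv2.INTER_CUBIC))
E
```

```text
pics
11.0 {'time': 0.0, 'joint_positions': array([ 9.74987095e-01,  3.42736468e-01,  1.52502199e+00,  8.98698942e-06,
        1.27539463e+00, -1.46037392e-01]), 'dq': array([-4.06323836e-05,  9.85245531e-04,  1.37263013e-03,  8.29958184e-04,
        6.35076798e-04,  2.51893976e-04]), 'tau': array([-2.13165200e-03, -4.31234336e+01, -2.44225037e+01,  7.16795702e-02,
        5.58782613e-02, -1.29927507e-04]), 'tool_pos': array([228.0223634 , 472.46182542, 237.03608131]), 'tcp_rot': array([-3.14005008e+00, -2.35575109e-04,  2.69181801e+00]), 'contact_force': array([ 0.05044434, -0.07883143,  0.80978228]), 'moment': array([ 0.00690608,  0.01865291, -0.02718182]), 'finger_force': 0.0, 'grip_width': 91.75109005550645}
top [[486.19648270083144, 0.0, 315.44673985157107], [0.0, 486.19648270083144, 199.5440841607165], [0.0, 0.0, 1.0]] [[-0.01, 0.983, -0.182, 224.259], [-1.0, -0.011, -0.004, 0.182], [-0.006, 0.182, 0.983, 1767.438], [0.0, 0.0, 0.0, 1.0]]
side [[381.44929630126484, 0.0, 322.20361446432315], [0.0, 381.44929630126484, 198.18508342778802], [0.0, 0.0, 1.0]] [[0.943, 0.143, -0.301, 141.36], [-0.333, 0.451, -0.828, -1025.222], [0.018, 0.881, 0.473, 677.288], [0.0, 0.0, 0.0, 1.0]]
```

View pics/top_v.png

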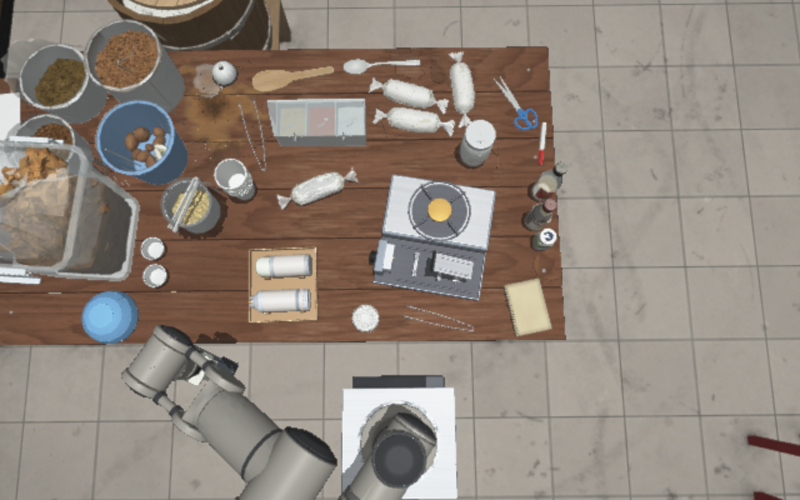

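View pics/side_v.png

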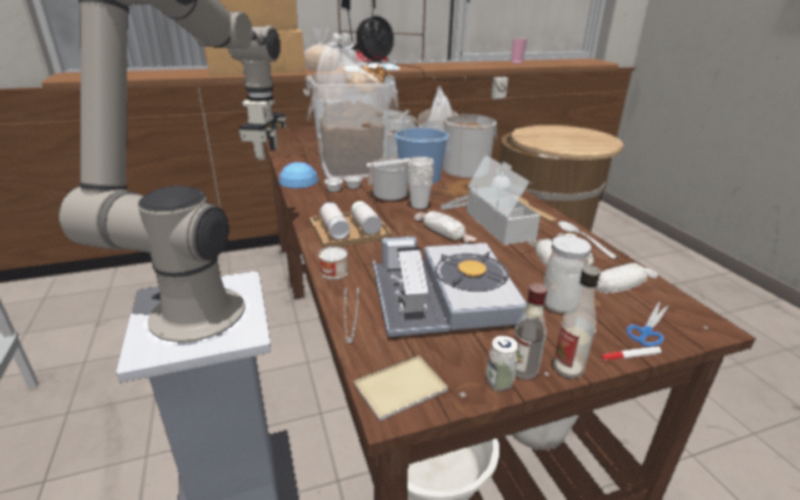

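The top view has the tray at (283,285) with two white cylinders and the stove at (437,237), both in the 800x500 picture. I'll enlarge both.

```bash
python3 - <<'E'
from h import *
im=cv2.imread("pics/top_raw.png")
a=cv2.resize(im[190:265,190:265],(400,400),interpolation=cv2.INTER_CUBIC)
b=cv2.resize(im[135:245,290:400],(550,550)[:2],interpolation=cv2.INTER_CUBIC)
o=np.zeros((550,800,3),np.uint8); o[:375,:250]=cv2.resize(im[190:265,193:243+0],(250,375),interpolation=cv2.INTER_CUBIC) ; 
o[:]=0; o[:250,:250]=cv2.resize(im[195:260,195:260],(250,250),interpolation=cv2.INTER_CUBIC); o[:,250:]=b
cv2.imwrite("pics/crop1.png",o)
E
```

```text
(no output)
```

View pics/crop1.png

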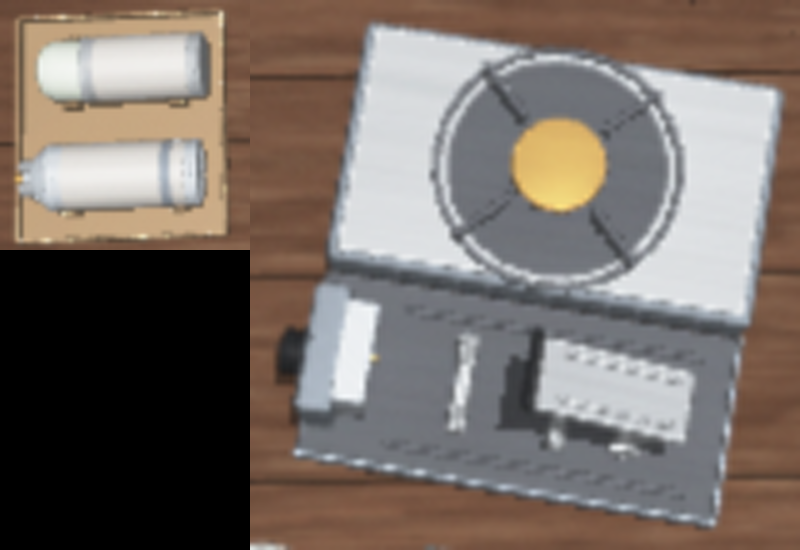

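```bash
cat > m1.py <<'E'
from h import *
from scipy.optimize import least_squares
S=lambda X,Y:(290+(X-250+.5)/5-.5,135+(Y+.5)/5-.5)
P=[((368,25),(145,150,66)),((780,92),(145,-158,66)),((748,325),(-35,-158,66)),((330,262),(-35,150,66)),((293,455),(-175,150,30)),((715,525),(-175,-158,30))]
def w(s,p): c,n=np.cos(s[2]),np.sin(s[2]); return np.array([s[0]+c*p[0]-n*p[1],s[1]+n*p[0]+c*p[1],p[2]])
if __name__=="__main__":
    f=lambda s:np.ravel([np.array(proj("top",w(s,p)))-S(*q) for q,p in P])
    r=least_squares(f,[500,-100,0]);s=r.x;print(s,f(s).round(1))
    np.save("stove.npy",s)
    def inv(q,z):
        p=atz("top",*S(*q),z);c,n=np.cos(s[2]),np.sin(s[2]);d=p-[s[0],s[1],0]
        return np.array([c*d[0]+n*d[1],-n*d[0]+c*d[1],z]).round(1)
    print("regface",inv((380,300),97),inv((362,405),97),"key",inv((376,357),78),"saddle",inv((466,337),45),inv((455,430),45))
    print("lip",[inv(q,z) for z in(110,120,130,140) for q in((540,333),(530,408))],"plate rear",inv((690,410),105))
    T=lambda X,Y:(195+(X+.5)/(250/65)-.5,195+(Y+.5)/(250/65)-.5)
    for n,q,z in[("stem",(16,180),46),("collar",(22,180),46),("base",(205,172),46)]+[("tr",q,19) for q in((17,15),(225,11),(228,236),(17,241))]: print(n,atz("top",*T(*q),z).round(1))
E
python3 m1.py
```

```text
[ 5.95459023e+02 -1.07199870e+02 -1.74509036e-01] [-0.6 -0.7  0.9 -0.9  0.6  0.7 -1.2 -0.4 -0.1  0.6  0.4  0.6]
regface [-63.3 104.4  97. ] [-138.6  104.5   97. ] key [-100.5  101.2   78. ] saddle [-70.   40.8  45. ] [-138.    37.9   45. ]
lip [array([-70.7,  -9.3, 110. ]), array([-123.8,  -10.5,  110. ]), array([-72.6,  -9. , 120. ]), array([-125.3,  -10.2,  120. ]), array([-74.5,  -8.7, 130. ]), array([-126.9,   -9.8,  130. ]), array([-76.4,  -8.4, 140. ]), array([-128.5,   -9.5,  140. ])] plate rear [-106.4 -119.8  105. ]
stem [396.6 423.1  46. ]
collar [396.6 417.6  46. ]
base [402.1 248.6  46. ]
tr [556.8 434.1  19. ]
tr [558.4 235.8  19. ]
tr [345.  230.2  19. ]
tr [342.4 426.9  19. ]
```

```bash
cat > go.py <<'E'
import sys
from h import *
from scipy.spatial.transform import Rotation as R
# go.py x y z psi : remaining turn and shift, in move units, from measured pose (tool pointing down)
def go(p,psi,rows=None):
    o=get_obs(); Rt=R.from_euler('xyz',[np.pi,0,psi]); Rc=R.from_euler('xyz',o['tcp_rot'])
    t=(Rc.inv()*Rt).as_rotvec()/1.5; d=Rt.inv().apply(np.array(p)-o['tool_pos'])
    n=max(1,int(np.ceil(max(np.linalg.norm(d)/38,np.linalg.norm(t)*1.5/.12))))
    print("t",round(o['time'],2),"turn units",t.round(4),"shift mm",d.round(1),"rows",n,"shift/row units",(d/800/n).round(4))
s=None
def sw(p): # stove -> world
    s=np.load("stove.npy");c,n=np.cos(s[2]),np.sin(s[2]);return np.array([s[0]+c*p[0]-n*p[1],s[1]+n*p[0]+c*p[1],p[2]])
if __name__=="__main__":
    a=[float(v) for v in sys.argv[2:]]
    if sys.argv[1]=="w": go(a[:3],a[3])
    else: go(sw(a[:3]),np.pi/2+np.load("stove.npy")[2]+(a[3] if len(a)>3 else 0))
E
python3 -m inch '[0,0,0.0815,0,0,-0.009,-1,0,0,0.0815,0,0,-0.009,-1,0,0,0.0815,0,0,-0.009,-1,0,0,0.0815,0,0,-0.009,-1,0,0,0.0815,0,0,-0.009,-1,0,0,0.0815,0,0,-0.009,-1,0,0,0.0815,0,0,-0.009,-1,0,0,0.0815,0,0,-0.009,-1,0,0,0.0815,0,0,-0.009,-1,0,0,0,0,0,0,-1]'
python3 go.py w 400 300 300 1.59
```

```text
time: 0.93
tool_pos: [228.5, 473.1, 303.5]
tcp_rot: [3.141, -0.002, 1.587]
contact_force: [0.2, 0.5, -1.0]
grip_width: 91.7
finger_force: 0.0
t 0.93 turn units [ 0.0007 -0.001  -0.0019] shift mm [-176.4  168.2    3.5] rows 7 shift/row units [-0.0315  0.03    0.0006]
```

```bash
python3 -m inch '[0,0,0,-0.0315,0.03,0,-1,0,0,0,-0.0315,0.03,0,-1,0,0,0,-0.0315,0.03,0,-1,0,0,0,-0.0315,0.03,0,-1,0,0,0,-0.0315,0.03,0,-1,0,0,0,-0.0315,0.03,0,-1,0,0,0,-0.0315,0.03,0,-1,0,0,0,0,0,0,-1,0,0,0,0,0,0,-1]'
python3 - <<'E'
from h import *
im,K,T=snap("wrist","w1");print(K.tolist(),T.round(3).tolist(),get_obs()['tool_pos'])
cv2.imwrite("pics/w1_v.png",cv2.resize(im,(800,500),interpolation=cv2.INTER_CUBIC))
E
python3 go.py s -105 80 300
```

```text
time: 1.68
tool_pos: [400.7, 298.6, 301.7]
tcp_rot: [-3.14, 0.0, 1.591]
contact_force: [0.0, 0.2, 0.6]
grip_width: 91.8
finger_force: 0.0
[[325.80346383978707, 0.0, 313.760170801356], [0.0, 325.80346383978707, 203.01380309940126], [0.0, 0.0, 1.0]] [[1.0, -0.021, -0.004, 399.212], [0.021, 0.965, 0.263, 370.09], [-0.001, -0.263, 0.965, 449.453], [0.0, 0.0, 0.0, 1.0]] [399.84956452 299.55681685 301.87834562]
t 1.73 turn units [-0.0009  0.0002  0.1308] shift mm [-286.6  158.3    1.9] rows 9 shift/row units [-0.0398  0.022   0.0003]
```

View pics/w1_v.png

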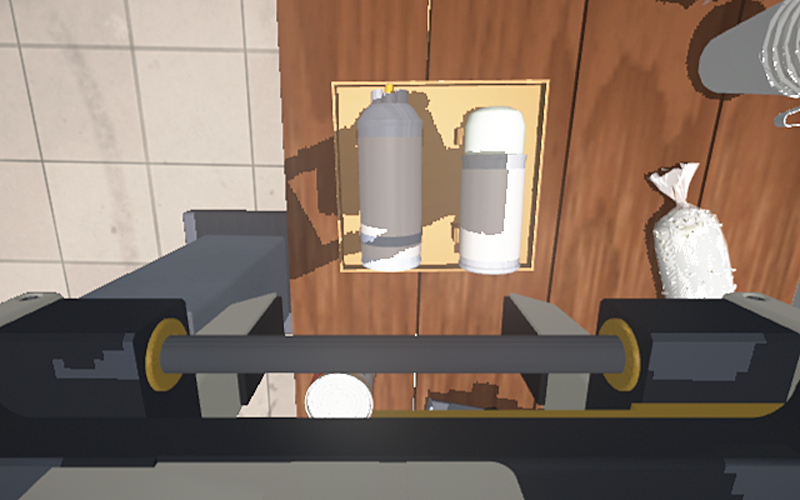

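```bash
python3 - <<'E'
from h import *
V=lambda n,u,v,z:print(n,atz("w1",(u+.5)*.8-.5,(v+.5)*.8-.5,z).round(1))
V("stem tip",389,85,50);V("base top",391,271,77)
V("axis far",390,135,46);V("axis near",391,255,46)
for z in(46,):
  V("L",359,200,z);V("R",421,200,z)
for q in((332,82),(549,81),(533,270),(342,270)):V("tray",*q,19)
V("shoulder",388,103,60)
E
```

```text
stem tip [394.5 421.1  50. ]
base top [399.9 251.7  77. ]
axis far [396.3 377.4  46. ]
axis near [399.6 259.1  46. ]
L [366.8 314.9  46. ]
R [428.2 316.2  46. ]
tray [338.1 426.7  19. ]
tray [551.1 432.   19. ]
tray [557.1 237.8  19. ]
tray [345.7 233.2  19. ]
shoulder [394.  404.8  60. ]
```

The picture shows the cartridge at view x≈391, stem tip (389,85), base rim (391,271). At the known heights that gives a balance point of about (398,324), axis yaw about 0.028, and it is 169 mm from tip to base against the nominal 171. The spray can is at (493,190). Next I'll look at the stove.

```bash
python3 -m inch '[0,0,0.0654,-0.02,0.01,0,1,0,0,0.0654,-0.02,0.01,0,1,0,0,0,-0.0425,0.0165,0,1,0,0,0,-0.0425,0.0165,0,1,0,0,0,-0.0425,0.0165,0,1,0,0,0,-0.0425,0.0165,0,1,0,0,0,-0.0425,0.0165,0,1,0,0,0,-0.0425,0.0165,0,1,0,0,0,-0.0425,0.0165,0,1,0,0,0,-0.0425,0.0165,0,1]'
python3 -m inch '[0,0,0,-0.0425,0.0165,0,1,0,0,0,-0.0425,0.0165,0,1,0,0,0,-0.0425,0.0165,0,1,0,0,0,0,0,0,1,0,0,0,0,0,0,1]'
python3 - <<'E'
from h import *
im,K,T=snap("wrist","w2");print(get_obs()['tool_pos'],T[:3,3])
cv2.imwrite("pics/w2_v.png",cv2.resize(im,(800,500),interpolation=cv2.INTER_CUBIC))
E
python3 go.py s -105 10 300
```

```text
time: 2.57
tool_pos: [471.2, -18.8, 302.5]
tcp_rot: [3.142, -0.001, 1.4]
contact_force: [0.7, -0.0, -0.4]
grip_width: 29.6
finger_force: 0.0
time: 2.98
tool_pos: [492.7, -126.1, 301.8]
tcp_rot: [-3.14, -0.001, 1.396]
contact_force: [0.4, -0.3, 0.6]
grip_width: 0.8
finger_force: 0.0
[ 492.5544552  -124.99588374  302.00923527] [504.94766459 -55.93963808 449.62081472]
t 3.03 turn units [-0.0008 -0.0007  0.0004] shift mm [45.4 -6.7  2. ] rows 2 shift/row units [ 0.0284 -0.0042  0.0013]
```

View pics/w2_v.png

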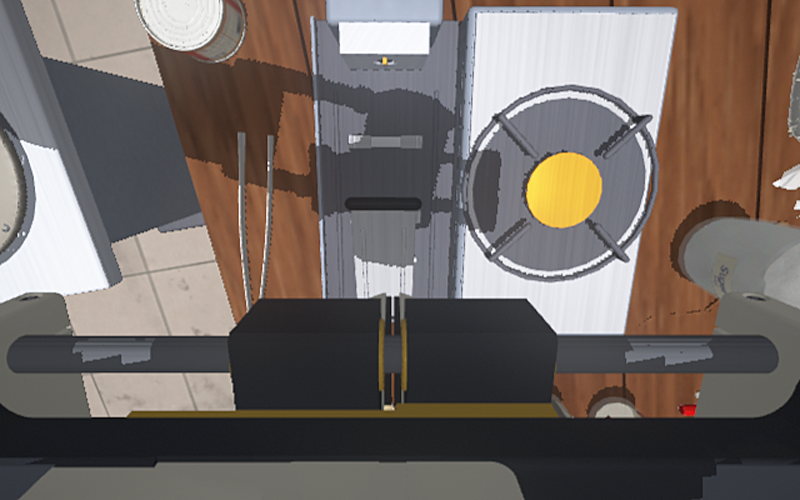

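```bash
python3 - <<'E'
from h import *
s=np.load("stove.npy");c,n=np.cos(s[2]),np.sin(s[2])
def V(nm,u,v,z):
    p=atz("w2",(u+.5)*.8-.5,(v+.5)*.8-.5,z);d=p-[s[0],s[1],0];print(nm,p.round(1),"stove",np.round([c*d[0]+n*d[1],-n*d[0]+c*d[1]],1))
V("reg face L",340,55,97);V("reg face R",431,55,97);V("key tip",384,64,78.5);V("saddle",348,141,45);V("saddleR",422,141,45)
for z in(140,147,155):V("lip%d"%z,345,203,z);V("lip%d"%z,421,203,z)
V("burner -35,150",470,11,66);V("burner 145,150",677,10,66);V("rim -175,150",313,17,30);V("burner -35,-158?",463,290,66);V("rim",321,290,30)
E
```

```text
reg face L [475.4  18.1  97. ] stove [-140.   102.5]
reg face R [546.4   5.5  97. ] stove [-67.9 102.5]
key tip [508.8   8.8  78.5] stove [-105.5   99.1]
saddle [463.  -46.1  45. ] stove [-141.    37.1]
saddleR [532.8 -58.4  45. ] stove [-70.2  37.1]
lip140 [461.4 -92.6 140. ] stove [-134.5   -8.9]
lip140 [ 518.5 -102.7  140. ] stove [-76.6  -8.9]
lip147 [462.4 -91.8 147. ] stove [-133.7   -8. ]
lip147 [ 518.1 -101.6  147. ] stove [-77.1  -7.9]
lip155 [463.5 -90.9 155. ] stove [-132.8   -6.8]
lip155 [ 517.8 -100.4  155. ] stove [-77.7  -6.8]
burner -35,150 [587.4  38.7  66. ] stove [-33.3 142.2]
burner 145,150 [758.4   9.2  66. ] stove [140.3 142.9]
rim -175,150 [451.9  67.8  30. ] stove [-171.8  147.5]
burner -35,-158? [ 549.5 -207.3   66. ] stove [ -27.9 -106.5]
rim [ 400.7 -194.6   30. ] stove [-176.7 -119.9]
```

Lip at (383,203), its ends 58 mm apart at z=140, stove y ≈ -9 (clamp at about 0.41 rad). Regulator face y ≈ 103.5, so bay ≈ (-105.5, 0) in the stove frame. I'll lower the closed fingers in front of the lip and push it open.

```bash
python3 -m inch '[0,0,0,0.036,-0.004,0,1,0,0,0,0.036,-0.004,0,1,0,0,0,0,0,0.041,1,0,0,0,0,0,0.041,1,0,0,0,0,0,0.041,1,0,0,0,0,0,0.041,1,0,0,0,0,0,0.041,1,0,0,0,0,0,0,1]'
python3 go.py s -105.5 -86 139
python3 -m inch '[0,0,0,-0.02,0,0,1,0,0,0,-0.02,0,0,1,0,0,0,-0.02,0,0,1,0,0,0,-0.02,0,0,1]'
python3 go.py s -105.5 -86 139
```

```text
time: 3.7
tool_pos: [492.5, -64.9, 133.5]
tcp_rot: [-3.131, -0.002, 1.399]
contact_force: [-1.7, -0.0, -0.8]
grip_width: 0.5
finger_force: 0.0
t 3.7 turn units [-0.0072 -0.0011  0.0019] shift mm [-109.8    3.2   -5.5] rows 3 shift/row units [-0.0457  0.0013 -0.0023]
time: 4.03
tool_pos: [486.5, -129.3, 141.2]
tcp_rot: [3.138, -0.002, 1.398]
contact_force: [1.3, 5.0, 3.0]
grip_width: 0.0
finger_force: 2.7
t 4.03 turn units [ 0.0022 -0.0011  0.0014] shift mm [-45.3  -2.    2.2] rows 2 shift/row units [-0.0283 -0.0012  0.0014]
```

```bash
python3 -m inch '[0,0,0,-0.015,0,0,1,0,0,0,-0.015,0,0,1,0,0,0,-0.012,0,0,1,0,0,0,-0.01,0,0,1,0,0,0,0,0,0,1]'
python3 go.py s -105.5 -92 139
python3 -m inch '[0,0,0,-0.005,0,0,1,0,0,0,0,0,0,1]'
python3 go.py s -105.5 -92 139
```

```text
time: 4.45
tool_pos: [478.0, -173.5, 138.8]
tcp_rot: [3.141, 0.001, 1.395]
contact_force: [0.9, 0.5, 0.0]
grip_width: 0.5
finger_force: 0.0
t 4.45 turn units [ 0.0004  0.0005 -0.001 ] shift mm [-6.3 -1.3 -0.2] rows 1 shift/row units [-0.0079 -0.0016 -0.0002]
time: 4.62
tool_pos: [477.1, -176.4, 138.3]
tcp_rot: [-3.141, 0.0, 1.395]
contact_force: [-0.3, 0.1, -0.1]
grip_width: 0.3
finger_force: 0.0
t 4.62 turn units [-0.0003  0.     -0.0007] shift mm [-3.2 -0.9 -0.7] rows 1 shift/row units [-0.0041 -0.0012 -0.0009]
```

```bash
python3 -m inch '[0,0,0,-0.004,0,0,1,0,0,0,0,0,0,1]'
python3 -m inch '[0,0,0,0.04,0,0,1,0,0,0,0.04,0,-0.02,-1,0,0,0,0,0,-0.05,-1,0,0,0,0,0,-0.05,-1,0,0,0,0,0,-0.05,-1,0,0,0,0,0,-0.05,-1,0,0,0,0,0,0,-1]'
python3 - <<'E'
from h import *
im,K,T=snap("wrist","w3");im2,_,_=snap("side","s3")
o=np.zeros((600,640,3),np.uint8);o[:340]=im[:340];o[340:]=cv2.resize(im2[160:290,250:570],(640,260),interpolation=cv2.INTER_CUBIC)
cv2.imwrite("pics/w3_v.png",o)
E
python3 go.py w 398 324.5 300 1.6
```

```text
time: 4.78
tool_pos: [476.5, -179.2, 138.0]
tcp_rot: [-3.141, -0.001, 1.395]
contact_force: [-0.0, 1.2, -1.4]
grip_width: 0.5
finger_force: 0.8
time: 5.37
tool_pos: [490.3, -117.4, 322.6]
tcp_rot: [3.128, 0.004, 1.396]
contact_force: [0.8, -0.7, 1.3]
grip_width: 36.1
finger_force: 0.0
t 5.47 turn units [ 0.002   0.0011 -0.1364] shift mm [443.6 -77.3  15.8] rows 12 shift/row units [ 0.0462 -0.008   0.0016]
```

View pics/w3_v.png

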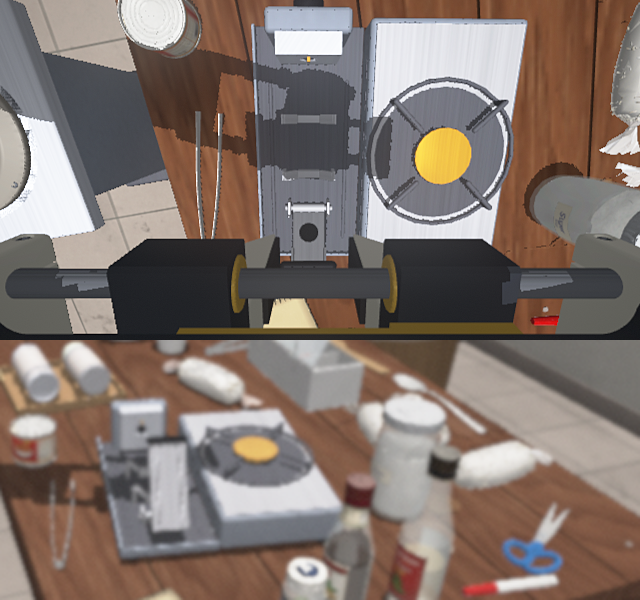

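```bash
python3 - <<'E'
from h import *
s=np.load("stove.npy");c,n=np.cos(s[2]),np.sin(s[2])
def V(nm,u,v,z):
    p=atz("w3",u,v,z);d=p-[s[0],s[1],0];print(nm,"stove",np.round([c*d[0]+n*d[1],-n*d[0]+c*d[1]],1))
V("sadA L",280,118,43);V("sadA R",337,118,43);V("sadB L",282,175,43);V("sadB R",338,175,43);V("hinge",309,209,26);V("hinge",309,209,36);V("lip",308,265,164)
V("face",275,30,97);V("face",342,30,97);V("key",308,62,78)
E
```

```text
sadA L stove [-141.2   37.7]
sadA R stove [-68.9  37.7]
sadB L stove [-140.5  -35.5]
sadB R stove [-66.2 -35.7]
hinge stove [-104.9  -87.7]
hinge stove [-104.9  -84.7]
lip stove [-106.  -106.9]
face stove [-139.3  126.5]
face stove [-69.9 126.7]
key stove [-105.3   98.6]
```

```bash
python3 -m inch '[0,0,-0.068,0,0,0,-0.75,0,0,-0.068,0,0,0,-0.75,0,0,0,0.0462,-0.008,0,-0.75,0,0,0,0.0462,-0.008,0,-0.75,0,0,0,0.0462,-0.008,0,-0.75,0,0,0,0.0462,-0.008,0,-0.75,0,0,0,0.0462,-0.008,0,-0.75,0,0,0,0.0462,-0.008,0,-0.75,0,0,0,0.0462,-0.008,0,-0.75,0,0,0,0.0462,-0.008,0,-0.75]'
python3 -m inch '[0,0,0,0.0462,-0.008,0,-0.75,0,0,0,0.0462,-0.008,0,-0.75,0,0,0,0.046,-0.008,0,-0.75,0,0,0,0.045,-0.008,0,-0.75,0,0,0,0,0,0,-0.75,0,0,0,0,0,0,-0.75]'
python3 go.py w 398 324.5 38 1.6
```

```text
time: 6.3
tool_pos: [426.8, 179.0, 312.6]
tcp_rot: [-3.138, 0.001, 1.599]
contact_force: [0.3, 0.1, 0.6]
grip_width: 80.3
finger_force: 0.0
time: 6.8
tool_pos: [397.2, 324.7, 312.1]
tcp_rot: [-3.138, 0.003, 1.603]
contact_force: [0.5, 0.1, 0.1]
grip_width: 80.4
finger_force: 0.0
t 6.8 turn units [-0.0024  0.0017  0.0019] shift mm [-2.000e-01  8.000e-01  2.741e+02] rows 8 shift/row units [-0.      0.0001  0.0428]
```

```bash
python3 -m inch '[0,0,0,0,0.001,0.045,-0.75,0,0,0,0,0,0.045,-0.75,0,0,0,0,0,0.045,-0.75,0,0,0,0,0,0.045,-0.75,0,0,0,0,0,0.045,-0.75,0,0,0,0,0,0.03,-0.75,0,0,0,0,0,0.02,-0.75,0,0,0,0,0,0,-0.75]'
python3 go.py w 398 324.5 38 1.6
```

```text
time: 7.47
tool_pos: [397.0, 320.7, 90.3]
tcp_rot: [-3.134, 0.005, 1.598]
contact_force: [-0.7, -0.4, -0.3]
grip_width: 80.4
finger_force: 0.0
t 7.47 turn units [-0.0052  0.0033 -0.0015] shift mm [ 3.8  1.1 52.3] rows 2 shift/row units [0.0024 0.0007 0.0327]
```

```bash
python3 -m inch '[0,0,0,0,0,0.017,-0.75,0,0,0,0,0,0.016,-0.75,0,0,0,0,0,0.016,-0.75,0,0,0,0,0,0.0155,-0.75,0,0,0,0,0,0,-0.75,0,0,0,0,0,0,-0.75]'
python3 go.py w 398 324.5 38 1.6
python3 -c "
from h import *;o=get_obs();print(o['contact_force'],o['tcp_rot'])"
```

```text
time: 7.97
tool_pos: [399.4, 323.0, 43.2]
tcp_rot: [-3.141, 0.001, 1.599]
contact_force: [0.2, 0.1, -0.6]
grip_width: 80.8
finger_force: 0.0
t 7.97 turn units [-0.0004  0.0003 -0.001 ] shift mm [ 1.5 -1.4  5.2] rows 1 shift/row units [ 0.0019 -0.0018  0.0065]
[ 0.19031707  0.08518586 -0.64568955] [-3.14100477e+00  5.22163587e-04  1.59850130e+00]
```

Now close on the cartridge, then lift a little.

```bash
python3 -m inch '[0,0,0,0.0019,-0.001,0.0065,-0.75,0,0,0,0,0,0,-0.75,0,0,0,0,0,0,1,0,0,0,0,0,0,1,0,0,0,0,0,0,1,0,0,0,0,0,0,1,0,0,0,0,0,0,1]'
python3 go.py w 398 324.5 38 1.6
python3 -m inch '[0,0,0,0,0,-0.01,1,0,0,0,0,0,-0.02,1,0,0,0,0,0,-0.035,1,0,0,0,0,0,-0.035,1,0,0,0,0,0,-0.035,1,0,0,0,0,0,-0.035,1,0,0,0,0,0,0,1,0,0,0,0,0,0,1]'
python3 go.py s -105 -4.3 200
```

```text
time: 8.55
tool_pos: [397.6, 325.3, 37.9]
tcp_rot: [-3.14, 0.0, 1.599]
contact_force: [-4.9, 1.0, 5.2]
grip_width: 61.2
finger_force: 30.0
t 8.55 turn units [-0.0009  0.0001 -0.0006] shift mm [-0.8  0.4 -0.1] rows 1 shift/row units [-0.001   0.0005 -0.0001]
time: 9.22
tool_pos: [399.3, 325.6, 175.3]
tcp_rot: [3.138, -0.002, 1.599]
contact_force: [1.1, -0.1, -2.9]
grip_width: 61.4
finger_force: 30.0
t 9.22 turn units [ 0.0024 -0.0014  0.1354] shift mm [-396.5  163.3  -24.7] rows 12 shift/row units [-0.0413  0.017  -0.0026]
```

```bash
python3 -m inch '[0,0,0.034,0,0,-0.01,1,0,0,0.034,0,0,-0.01,1,0,0,0.034,0,0,-0.01,1,0,0,0.0334,-0.01,0.005,0,1,0,0,0,-0.02,0.008,0,1,0,0,0,-0.035,0.014,0,1,0,0,0,-0.035,0.014,0,1,0,0,0,-0.035,0.014,0,1,0,0,0,-0.035,0.014,0,1,0,0,0,-0.035,0.014,0,1]'
python3 -m inch '[0,0,0,-0.04,0.0165,0,1,0,0,0,-0.04,0.0165,0,1,0,0,0,-0.04,0.0165,0,1,0,0,0,-0.04,0.0165,0,1,0,0,0,-0.04,0.0165,0,1,0,0,0,-0.04,0.0165,0,1,0,0,0,-0.04,0.016,0,1,0,0,0,-0.015,0.006,0,1,0,0,0,0,0,0,1,0,0,0,0,0,0,1]'
python3 go.py s -105 -4.3 200
python3 -c "
from h import *
im,_,_=snap('wrist','w4');cv2.imwrite('pics/w4_v.png',im)"
```

```text
time: 10.05
tool_pos: [435.0, 150.7, 196.1]
tcp_rot: [-3.139, 0.001, 1.397]
contact_force: [1.1, 0.2, -2.3]
grip_width: 61.5
finger_force: 30.0
time: 10.88
tool_pos: [489.3, -96.8, 196.3]
tcp_rot: [-3.139, -0.001, 1.395]
contact_force: [-0.4, -0.2, -1.8]
grip_width: 61.1
finger_force: 30.0
t 10.88 turn units [-0.002  -0.0007 -0.0012] shift mm [ 3.9  1.4 -3.7] rows 1 shift/row units [ 0.0049  0.0017 -0.0046]
```

View pics/w4_v.png

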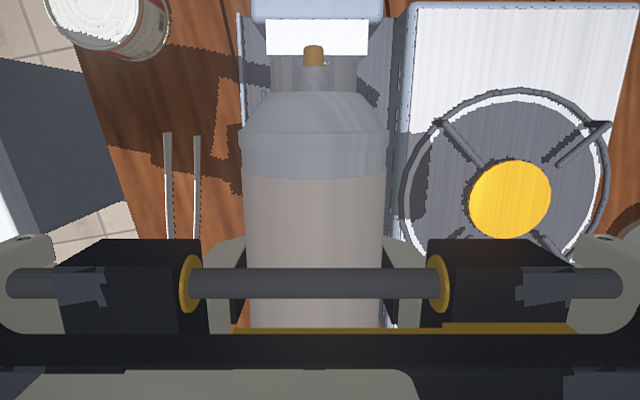

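```bash
python3 - <<'E'
from h import *
s=np.load("stove.npy");c,n=np.cos(s[2]),np.sin(s[2])
def I(p):
    d=p-np.array([s[0],s[1],0]);return np.round([c*d[0]+n*d[1],-n*d[0]+c*d[1]],1)
V=lambda nm,u,v,z:print(nm,I(atz("w4",u,v,z)))
V("tip",313,45,207);V("col L",273,55,204);V("col R",357,55,204);V("body L",241,180,204);V("body R",387,180,204)
print(I(get_obs()['tool_pos']),get_obs()['tool_pos'][2]); V("base reg",308,55,97)
V("notchL",293,70,220);V("notchR",331,70,220)
E
```

```text
tip [-106.9   89. ]
col L [-122.8   85.9]
col R [-89.5  85.9]
body L [-138.5   35.5]
body R [-74.7  35.5]
[-106.5   -7.4] 196.57328282476016
base reg [-111.   103.4]
notchL [-114.    78.4]
notchR [-100.4   78.4]
```

```bash
python3 -m inch '[0,0,0,0.0047,0.0018,0.02,1,0,0,0,0,0,0.035,1,0,0,0,0,0,0.035,1,0,0,0,0,0,0.03,1,0,0,0,0,0,0.02,1,0,0,0,0,0,0.01,1,0,0,0,0,0,0,1,0,0,0,0,0,0,1]'
python3 go.py s -105 -4 54
```

```text
time: 11.6
tool_pos: [492.3, -92.5, 78.1]
tcp_rot: [-3.142, -0.0, 1.398]
contact_force: [0.5, -0.1, -2.1]
grip_width: 60.9
finger_force: 30.0
t 11.6 turn units [-0.     -0.0001  0.0009] shift mm [-0.5 -0.9 24.1] rows 1 shift/row units [-0.0007 -0.0011  0.0301]
```

```bash
python3 -m inch '[0,0,0,-0.0005,-0.001,0.01,1,0,0,0,0,0,0.009,1,0,0,0,0,0,0.006,1,0,0,0,0,0,0.003,1,0,0,0,0,0,0,1,0,0,0,0,0,0,1]'
python3 go.py s -105 -4 54
```

```text
time: 12.1
tool_pos: [491.3, -93.7, 55.3]
tcp_rot: [-3.141, -0.0, 1.396]
contact_force: [-0.3, -0.2, -1.6]
grip_width: 61.1
finger_force: 30.0
t 12.1 turn units [-0.0001 -0.0001 -0.0002] shift mm [ 0.8 -0.1  1.3] rows 1 shift/row units [ 0.001  -0.0001  0.0016]
```

```bash
python3 -m inch '[0,0,0,0.001,0,0.0018,1,0,0,0,0,0,0,1,0,0,0,0,0,0,1]'
python3 -m inch '[0,0,0,0,0,0.0012,1,0,0,0,0,0,0,1]'
python3 go.py s -105 -4 54
```

```text
time: 12.35
tool_pos: [491.7, -93.2, 54.4]
tcp_rot: [3.141, 0.0, 1.396]
contact_force: [-1.9, -1.4, 3.3]
grip_width: 61.7
finger_force: 30.0
time: 12.52
tool_pos: [491.7, -93.2, 54.3]
tcp_rot: [3.14, 0.001, 1.396]
contact_force: [-4.8, -0.3, 12.4]
grip_width: 61.7
finger_force: 30.0
t 12.52 turn units [0.0009 0.0004 0.    ] shift mm [ 0.2 -0.4  0.3] rows 1 shift/row units [ 0.0003 -0.0005  0.0004]
```

Seated (it now pushes back on the arm at the right height). Release with a modest opening, rise, and look.

```bash
python3 -m inch '[0,0,0,0,0,-0.001,1,0,0,0,0,0,0,-0.65,0,0,0,0,0,0,-0.65,0,0,0,0,0,0,-0.65,0,0,0,0,0,0,-0.65]'
python3 -m inch '[0,0,0,0,0,-0.01,-0.65,0,0,0,0,0,-0.02,-0.65,0,0,0,0,0,-0.04,-0.65,0,0,0,0,0,-0.05,-0.65,0,0,0,0,0,-0.05,-0.65,0,0,0,0,0,-0.05,-0.65,0,0,0,0,0,-0.05,-0.65,0,0,0,0,0,-0.05,1,0,0,0,0,0,0,1,0,0,0,0,0,0,1]'
python3 go.py s -105 -4 54
python3 -c "
from h import *
im,_,_=snap('wrist','w5');cv2.imwrite('pics/w5_v.png',im)"
```

```text
time: 12.93
tool_pos: [491.6, -92.8, 53.6]
tcp_rot: [3.141, -0.0, 1.396]
contact_force: [0.7, 0.8, 0.8]
grip_width: 75.6
finger_force: 0.0
time: 13.77
tool_pos: [492.2, -93.1, 312.5]
tcp_rot: [3.136, 0.001, 1.396]
contact_force: [0.8, -0.3, -1.0]
grip_width: 60.3
finger_force: 0.0
t 13.77 turn units [0.0039 0.0006 0.    ] shift mm [  0.   -0.8 258.5] rows 7 shift/row units [ 0.     -0.0002  0.0462]
```

View pics/w5_v.png

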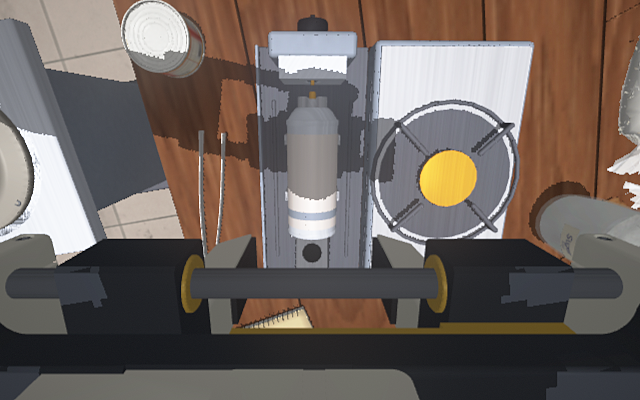

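Cartridge lies straight on the saddles: stem at (312,93) points at the key (312,82), notch up, and the clamp's heel is clear behind it. I'll check the bottle clearance and work out the shutting path.

```bash
python3 - <<'E'
from h import *
s=np.load("stove.npy");c,n=np.cos(s[2]),np.sin(s[2])
def I(p):
    d=p-np.array([s[0],s[1],0]);return np.round([c*d[0]+n*d[1],-n*d[0]+c*d[1]],1)
print("soy cap",I(atz("top",551*.8,203*.8,201)),"pepper lid",I(atz("top",546*.8,237*.8,98)), "w5 stem",I(atz("w5",312,93,66)),"key",I(atz("w5",312,83,78)))
for t in(1.15,1.0,.8,.6,.4,.2,0.): 
    C,S=np.cos(t),np.sin(t);print(t,round(-84.8+104*C-77.5*S-10,1),round(26+104*S+77.5*C+11,1))
E
python3 go.py s -105 -148 210
```

```text
soy cap [  91.6 -291.7] pepper lid [  23.  -311.3] w5 stem [-105.2   90.9] key [-105.2  100.7]
1.15 -123.1 163.6
1.0 -103.8 166.4
0.8 -77.9 165.6
0.6 -52.7 159.7
0.4 -29.2 148.9
0.2 -8.3 133.6
0.0 9.2 114.5
t 13.82 turn units [0.0009 0.0001 0.0001] shift mm [-1.441e+02  1.000e-01  1.003e+02] rows 5 shift/row units [-0.036   0.      0.0251]
```

```bash
python3 -m inch '[0,0,0,-0.036,0,0,1,0,0,0,-0.036,0,0,1,0,0,0,-0.036,0,0,1,0,0,0,-0.036,0,0,1,0,0,0,-0.036,0,0,1,0,0,0,0,0,0.045,1,0,0,0,0,0,0.045,1,0,0,0,0,0,0.045,1,0,0,0,0,0,0.035,1,0,0,0,0,0,0.011,1]'
python3 -m inch '[0,0,0,0,0,0,1,0,0,0,0,0,0,1]'
python3 go.py s -105 -123 164
```

```text
time: 14.65
tool_pos: [463.1, -232.6, 158.9]
tcp_rot: [-3.131, -0.005, 1.396]
contact_force: [-1.1, -0.3, 1.0]
grip_width: 0.7
finger_force: 0.0
time: 14.82
tool_pos: [466.5, -234.7, 165.0]
tcp_rot: [-3.141, -0.001, 1.396]
contact_force: [-0.3, 0.4, 0.4]
grip_width: 0.3
finger_force: 0.0
t 14.82 turn units [-0.0005 -0.0003  0.    ] shift mm [24.9 -0.2  1. ] rows 1 shift/row units [ 0.0311 -0.0002  0.0012]
```

```bash
python3 -m inch '[0,0,0,0.015,0,0,1,0,0,0,0.014,0,0,1,0,0,0,0.013,0,-0.001,1,0,0,0,0.013,0,-0.001,1,0,0,0,0.016,0,0,1,0,0,0,0.016,0,0.001,1,0,0,0,0,0,0,1]'
python3 go.py s -105 -52.7 159.7
```

```text
time: 15.4
tool_pos: [479.5, -163.9, 166.6]
tcp_rot: [3.139, -0.0, 1.398]
contact_force: [0.1, -1.0, 2.8]
grip_width: 0.5
finger_force: 0.9
t 15.4 turn units [ 0.0015 -0.0002  0.0013] shift mm [23.3 -0.7  6.9] rows 1 shift/row units [ 0.0291 -0.0008  0.0086]
```

Contact is being made and the lip is following. Continuing along the arc.

```bash
python3 -m inch '[0,0,0,0.0145,0,0.004,1,0,0,0,0.0145,0,0.005,1,0,0,0,0.0147,0,0.006,1,0,0,0,0.0147,0,0.0075,1,0,0,0,0,0,0,1]'
python3 go.py s -105 -8.3 133.6
```

```text
time: 15.82
tool_pos: [487.7, -117.7, 148.5]
tcp_rot: [3.139, -0.002, 1.397]
contact_force: [0.2, 1.2, 5.9]
grip_width: 0.3
finger_force: 2.1
t 15.82 turn units [ 0.0016 -0.0014  0.0007] shift mm [20.7 -0.7 14.9] rows 1 shift/row units [ 0.0259 -0.0009  0.0187]
```

```bash
python3 -m inch '[0,0,0,0.013,0,0.009,1,0,0,0,0.013,0,0.01,1,0,0,0,0,0,0,1]'
python3 go.py s -105 9.2 114.5
```

```text
time: 16.07
tool_pos: [490.9, -97.3, 132.6]
tcp_rot: [3.14, -0.002, 1.397]
contact_force: [0.7, -0.1, 3.6]
grip_width: 0.6
finger_force: 1.3
t 16.07 turn units [ 0.0008 -0.0015  0.0005] shift mm [17.6 -0.3 18.1] rows 1 shift/row units [ 0.022  -0.0004  0.0226]
```

```bash
python3 -m inch '[0,0,0,0.01,0,0.01,1,0,0,0,0.007,0,0.008,1,0,0,0,0,0,0,1,0,0,0,0,0,0,1]'
python3 go.py s -105 9.2 114.5
```

```text
time: 16.4
tool_pos: [492.8, -84.9, 118.3]
tcp_rot: [3.141, -0.002, 1.397]
contact_force: [0.9, 2.7, 2.9]
grip_width: 0.4
finger_force: 1.5
t 16.4 turn units [ 0.0001 -0.001   0.0005] shift mm [ 5.1 -0.   3.8] rows 1 shift/row units [ 0.0064 -0.      0.0047]
```

Now press down.

```bash
python3 -m inch '[0,0,0,0.003,0,0.004,1,0,0,0,0,0,0.002,1,0,0,0,0,0,0,1]'
python3 -m inch '[0,0,0,0,0,0.003,1,0,0,0,0,0,0,1,0,0,0,0,0,0,1]'
python3 go.py s -105 9.2 114.5
```

```text
time: 16.65
tool_pos: [493.3, -82.2, 114.6]
tcp_rot: [3.141, -0.003, 1.396]
contact_force: [-1.3, 8.5, 14.0]
grip_width: 0.4
finger_force: 7.0
time: 16.9
tool_pos: [493.5, -82.1, 114.3]
tcp_rot: [3.139, -0.003, 1.396]
contact_force: [-7.3, 10.5, 33.1]
grip_width: 0.2
finger_force: 16.7
t 16.9 turn units [ 0.0015 -0.0017 -0.0001] shift mm [ 2.2 -0.2 -0.2] rows 1 shift/row units [ 0.0028 -0.0002 -0.0002]
```

Hard stop at the expected height of 114.5. Retreat and inspect.

```bash
python3 -m inch '[0,0,0,0,0,-0.006,1,0,0,0,0,0,-0.02,1,0,0,0,-0.02,0,-0.04,1,0,0,0,-0.04,0,-0.05,1,0,0,0,-0.04,0,-0.05,1,0,0,0,0,0,-0.05,1,0,0,0,0,0,-0.05,1,0,0,0,0,0,0,1,0,0,0,0,0,0,1]'
python3 - <<'E'
from h import *
im,_,_=snap('wrist','w6');im2,_,_=snap("side","s6")
o=np.zeros((600,800,3),np.uint8);o[:340,:640]=im[:340];o[340:,:640]=cv2.resize(im2[160:290,250:570],(640,260),interpolation=cv2.INTER_CUBIC)
cv2.imwrite("pics/w6_v.png",o)
E
```

```text
time: 17.65
tool_pos: [481.6, -151.1, 310.5]
tcp_rot: [3.138, 0.001, 1.396]
contact_force: [-0.3, 0.3, -0.4]
grip_width: 0.4
finger_force: 0.0
```

View pics/w6_v.png

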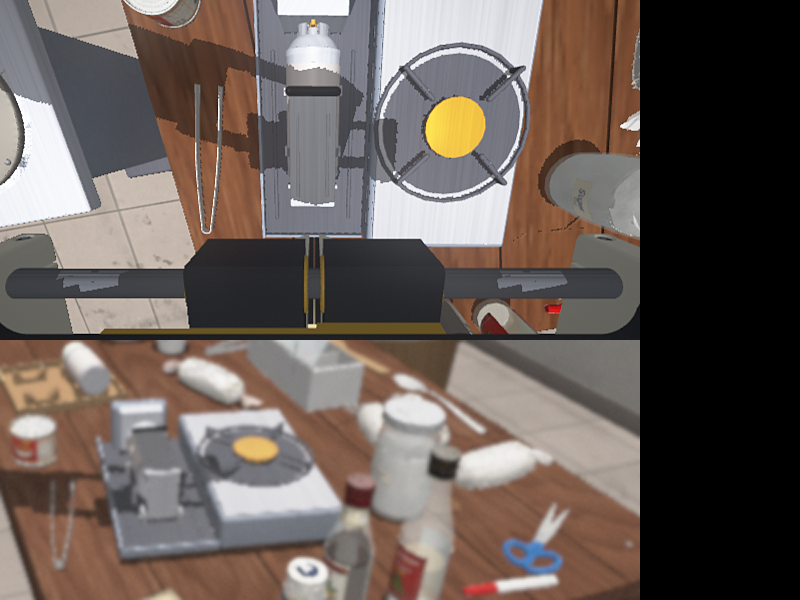

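```bash
python3 - <<'E'
from h import *
from go import sw
s=np.load("stove.npy");c,n=np.cos(s[2]),np.sin(s[2])
def I(p):
    d=p-np.array([s[0],s[1],0]);return np.round([c*d[0]+n*d[1],-n*d[0]+c*d[1]],1)
print("lip",I(atz("w6",314,91,103.5)),"lip expected px",proj("w6",sw((-105,32.2,103.5))))
for y in(104.2,98,87):print("collar top",y,proj("w6",sw((-105,y,79))),"collar back",proj("w6",sw((-105,y-12,79))))
im=cv2.imread("pics/w6_raw.png");a=cv2.resize(im[0:110,260:370],(600,600),interpolation=cv2.INTER_CUBIC);cv2.imwrite("pics/w6c.png",a)
E
```

```text
lip [-103.9   31.6] lip expected px (np.float64(312.91983717052824), np.float64(90.33787061082243))
collar top 104.2 (np.float64(312.8704877052242), np.float64(19.312584239221763)) collar back (np.float64(312.8750662793489), np.float64(31.966967385979416))
collar top 98 (np.float64(312.8728638370296), np.float64(25.879799589326524)) collar back (np.float64(312.87739911915514), np.float64(38.41453117397242))
collar top 87 (np.float64(312.8770243444321), np.float64(37.37871897352289)) collar back (np.float64(312.88148431485666), np.float64(49.705302105765384))
```

View pics/w6c.png

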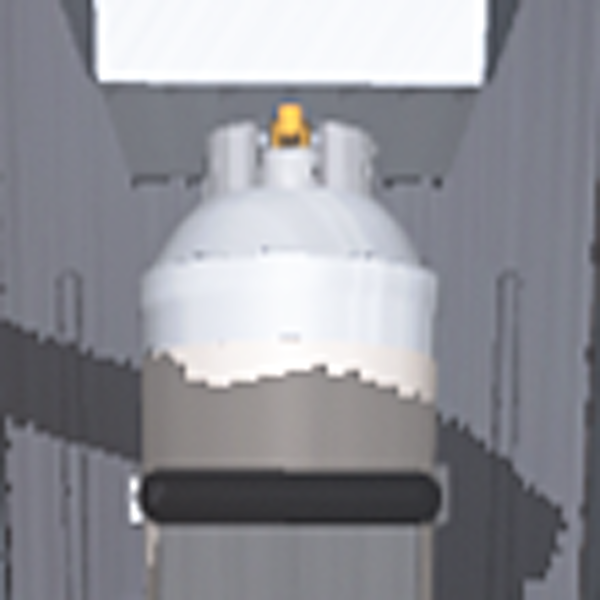

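```bash
python3 - <<'E'
from h import *
from go import sw
for v,z,nm in((15.0,97,"face top"),(18.4,81,"key root"),(26.8,81,"key tip?"),(22.0,77.5,"collar front"),(33.6,78,"collar back"),(46.5,93,"-")):
    o,r=ray("w6",313,v);s=np.load("stove.npy");c,n=np.cos(s[2]),np.sin(s[2])
    p=atz("w6",313,v,z)-np.array([s[0],s[1],0]);print(nm,round(-n*p[0]+c*p[1],1))
print(get_obs()['tool_pos'])
E
```

```text
face top 103.5
key root 104.5
key tip? 96.7
collar front 102.0
collar back 90.9
- 75.6
[ 480.5036435  -150.45610404  307.42511367]
```

Clamp lip is within about 1 mm of its shut position. The collar is about 2 mm from the regulator face, as the clamp geometry predicts (22+165 of 189 mm), with the key in the notch. The spray can is still in the tray and the bottle and jar are standing. Handing in.

```bash
python3 -c "
from plant import close_job;print(close_job())"
```

```text
the job is handed in; nothing more can be done
None
```

The cartridge is in the stove and the clamp is pressed fully shut, leaving the collar about 2 mm from the regulator face; the spray can is still in the tray, the bottle and jar are standing, and the job was handed in at about 18 s (no verdict returned).

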